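# Carry a tall fresh print upright on its rocking bed to the cooling fan

## Robot

A 7-joint arm with a two-finger parallel gripper is mounted at the origin on the work surface. World frame = base frame: x ahead of the robot, y to its left, z up, the work surface at z = 0. Lengths are in m, angles in rad, forces in N, time in s.
With the tool pointing down it reaches from about 0.4 to 0.85 m from the base axis. Payload 4.5 kg.
Tool frame: the origin (TCP) lies at the very end of the fingers, on their centre line; the grasp point (between the pads) lies 19 mm behind it; z points along the fingers, x is the direction in which the jaws open and shut, and the axes are right-handed (so a half turn about z gives the same grasp; the last joint's range is limited). The gripper opens to 88 mm and grips with 3 to 60 N. Pads are 18 mm wide; open, the fingers measure 123 mm over their backs; the gripper's body (75 mm by 187 mm) begins 45 mm behind the grasp point.
Start: joints at [-1.253, 0.689, -0.195, 1.565, 0.157, 0.902, -0.215], TCP at [0.175, 0.6, 0.239] pointing down, gripper open.
Joint ranges: [-3.01, 3.01], [-0.46, 2.08], [-1.47, 1.51], [0.13, 2.56], [-1, 4.14], [0.04, 2.09], [-2.66, 2.66]. Speed limits (rad/s): [2.57, 2.57, 3.14, 3.14, 3.14, 3.14, 3.14].

## Interface

Orientations are given as a unit quaternion [x, y, z, w].
In Python, from plant import * gives the robot as it stands.
- The arm moves only by the tool apply_moves, never from a script. Its argument "series" is a list of rows, each an object of numbers: "x", "y", "z": the shift along the tool's x, y, z in units of 80 cm (1.0 is 80 cm); "wx", "wy", "wz": the turn, a rotation vector about the tool's x, y, z in units of pi rad (1.0 is pi rad); "fingers": the opening, from -1 (shut) to 1 (fully open), so that 0 is half open. In form: [{"x": .., "y": .., "z": .., "wx": .., "wy": .., "wz": .., "fingers": ..}, ...]. A call has 1 to 8 rows; each row shifts and turns the pose as measured when the row begins, along the tool's axes as they then stand; what a row does not reach is not made up. A row lasts 1/8 s, in which the tool goes at most 62.5 mm and 10.7 degrees, less where a joint would pass 70% of its speed; a pose out of reach is approached as far as the arm can. A call with a number of a shift or a turn outside -1 to 1 is refused whole. A call with a gripper value outside its range is refused whole. The fingers move at their own pace and stop on an object; "force" is the grip in N (left out, the last holds). Time passes only in rows, so rows that do not move let the fingers close. It gives the time, the measured TCP pose, the force and the opening at its end, in the units of the state.
- get_state(): the state, without advancing time (a new reading comes with each control period).
- snapshot(name): name is "side" or "top" or "wrist"; returns (picture, depth): 480x640x3 uint8, red, green, blue; 480x640 float32, m along the optical axis (not along the pixel's ray), 0 where there is no reading.
- camera_model(name): a dict with "camera_matrix" (3x3 intrinsics, pixels), "world_from_camera" (4x4, takes a point from camera to world coordinates). Camera axes: x right, y up, looking along -z (the intrinsics and any distortion apply to the point x, -y, -z); pixel columns grow to the right and rows downward; lengths in m; the calibration is good to about 2 mm. A picture is of the moment at which its call begins: read the wrist's pose just before it. camera_model takes no time and is no camera call; for the wrist camera it gives the pose at the moment of the call.
- finish_job(): hands the job in, once; it reports no verdict.
The state is a dict: "clock": time; "q": joint angles; "qd": joint speeds; "joint_torque": joint torques, N m; "tool_pos": TCP position; "eef_rot": TCP orientation; "contact_force": force on the tool from outside, world axes, zero at the start; "moment": the same for the moment, N m; "opening": opening from 0.0 (shut) to 1.0 (fully open).
Only numpy, scipy, OpenCV 4.12 (cv2) and the standard library are available. Lean on these libraries where they do the work, as an engineer would, in place of code of your own. Each camera call takes 0.05 s, during which the arm holds its last target. There are 200 camera calls.

## Task

A tall figure, freshly printed and still soft, is stuck to a print bed that rocks on a pin in a hand carrier, and it now leans over onto an end stop. Lift the carrier by its grip bar and, where it stood, first bring the figure upright with the carrier about level, the bed balanced free between its stops for a few seconds; then carry it, still balanced, over to the cooling mat in front of the fan, without touching the figure or its bed and without letting it fall back to a stop. Keep it balanced upright over the middle of the mat for at least 6 seconds and finish there still holding the carrier in the air, balanced and steady, as the arm then stays frozen for a second; leave everything else on the table alone.

Things in the scene. Friction and masses are not known exactly. Their poses are not given: they have to be found in the camera images.
- carrier: loose hand carrier, about 0.92 kg with the bed. Black base plate 110 mm (x) by 370 mm (y, from -180 to +190), 6 mm thick; origin on its underside below the grip bar, z up when level. At y = -148 mm a 42 mm stepper motor; at y = +72 and +188 mm aluminium uprights, 36 mm wide, that carry the rocking bed. Centre of mass about 5 mm to +y of the bar
- grip (a point): middle of the carrier's grip bar, 140 mm above its underside at x = y = 0; axes as the carrier's. Bar 24 mm wide (x), 70 mm long (y), 24 mm high, on two posts at y = -26 and +26 mm: pinch it across x from above with about 45 N
- bed: rocking bed, one rigid piece: plate, tall blue figure stuck on it, steel ballast block hung 67 mm under the pin. Origin on the pin, z along the figure, y along the pin. Turns only about the carrier's y: positive = figure's top leans to the carrier's +x; end stops at -0.35 and +0.35 rad from square with the carrier; starts on the + stop. 0.36 kg (hidden +-8 %), inertia about the pin 0.00244 kg m2
- pin (a point): middle of the pin on the carrier, at y = +130 mm, 115 mm above its underside. Bed slightly top-heavy (centre of mass 3.5 mm above the pin): gravity 0.0122 N m per rad lean, soft springs to the carrier 0.0090 N m/rad, damping 0.0015 N m s/rad, no dry friction. Lean a from vertical, carrier tilt c, same axis: a'' = 5.0 a - 3.7 (a - c) - 0.6 (a' - c'), rad and s: unstable at c = 0
- plate (a point): middle of the bed plate's top, 15 mm above the pin; steel plate 150 mm (x) by 96 mm (y) by 6 mm. It leaves the stop when the carrier is tilted 0.09 to 0.12 rad or more against the lean (figure's top moved back towards vertical)
- figure_top (a point): top of the figure's round head, 189 mm above the pin along the bed's z; figure 174 mm tall: 70 mm wide foot, 40 mm column, 68 mm head
- mat: fixed cooling station: grey-black mat 140 mm (x) by 200 mm (y), 4 mm thick, origin under its middle; a 90 mm wide, 98 mm high fan stands on its +x side, front face 190 mm from the mat's middle. 'Over the mat' means the middle of the carrier's base above the mat's middle; the yaw does not matter
- octopus: bystander: small printed octopus, 120 mm across, 56 mm high, lying loose; origin under its middle
- spool: bystander: small filament spool lying flat, 100 mm across, 40 mm high; origin under its middle
- jar: bystander: jar 56 mm across, 100 mm high; origin under its middle

How it is judged:
On the way, in this order (a step that is already met when the one before it is completed fails the run):
1. the carrier is lifted and, away from the mat, the figure balanced upright clear of both stops for 1.5 s (angle between bed's own z axis and vertical below 0.15 rad and angle between the z axis of carrier and the z axis of bed, either way round below 0.18 rad and height (world z) of carrier above 0.025 m and horizontal distance between carrier and mat above 0.2 m), for 1.5 s.
2. the figure is balanced upright over the middle of the mat, carrier in the air, for 5 s (angle between bed's own z axis and vertical below 0.15 rad and angle between the z axis of carrier and the z axis of bed, either way round below 0.18 rad and height (world z) of carrier above 0.025 m and horizontal distance between carrier and mat below 0.06 m), for 5 s.
At the end, for the whole second after the job is handed in: The fingers still hold the carrier, its underside 25 to 200 mm above the table, its middle within 70 mm of the mat's middle, touching neither mat nor fan; the figure is within 0.2 rad of vertical and the bed within 0.25 rad of square with the carrier (angle between bed's own z axis and vertical below 0.2 rad and angle between the z axis of carrier and the z axis of bed, either way round below 0.25 rad and height (world z) of carrier between 0.025 and 0.2 m and horizontal distance between carrier and mat below 0.07 m and contact force between carrier and mat below 0.5 N and contact force between carrier and the fingers above 2 N); the arm keeps its last pose, push and grip.
It fails at once if the figure falls back to a stop on the way to or over the mat (horizontal distance between carrier and mat below 0.2 m and angle between the z axis of carrier and the z axis of bed, either way round above 0.31 rad).
It fails at once if the fingers or arm touch the figure or its bed (contact force between bed and the fingers above 1 N or contact force between bed and the arm above 1 N).
It fails at once if the figure or bed is propped on the fan or mat (contact force between bed and mat above 1 N).
It fails at once if the carrier is tipped over (angle between carrier's own z axis and vertical above 0.6 rad).
It fails at once if a bystander is disturbed (distance of any of octopus, spool, jar from where it was at the start of the episode above 0.04 m).
It also fails if it takes over 72 s, if anything falls off the work surface, if the arm or the gripper's body presses on something with over 40 N, if the wrist force passes 120 N, or if a joint passes its speed limit or range.

## Working session

There is one attempt and no reset: what is moved stays moved. The work goes in short steps, Python scripts to look and compute and a tool call to move; the robot and the scene stay as the last step left them, time stands still between calls to the robot, and variables do not carry over. Pictures are saved under pics/ and viewed, about 8 in all and at most 12, crops included, and the job is handed in when it is done.

Besides the shell and the picture viewer there is one more tool, called after "Request:" by a JSON object that holds its "fn" and its "kwargs". apply_moves: Moves the arm, as the interface text tells. Its arguments: {"type":"object","properties":{"series":{"type":"array","items":{"type":"object","properties":{"x":{"type":"number"},"y":{"type":"number"},"z":{"type":"number"},"wx":{"type":"number"},"wy":{"type":"number"},"wz":{"type":"number"},"fingers":{"type":"number"}}}},"force":{"type":"number"}},"required":["series"]}

```bash
ls; mkdir -p pics
cat > h.py <<'E'
from plant import *
import numpy as np, cv2
from scipy.spatial.transform import Rotation as R
def snap(n,f):
    M=camera_model(n); im,d=snapshot(n); cv2.imwrite('pics/%s.png'%f,im[:,:,::-1]); np.savez('pics/%s.npz'%f,d=d,K=M['camera_matrix'],T=M['world_from_camera']); return im,d
def pt(f,u,v,d=None,z=None):
    q=np.load('pics/%s.npz'%f);K,T=q['K'],q['T']
    r=np.linalg.inv(K)@[u,v,1.0]; r=r*[1,-1,-1]
    if z is not None:
        w=T[:3,:3]@r; return T[:3,3]+w*(z-T[2,3])/w[2]
    d=q['d'][int(v),int(u)] if d is None else d
    return (T@np.r_[r*d,1])[:3]
def cloud(f):
    q=np.load('pics/%s.npz'%f);K,T,d=q['K'],q['T'],q['d']
    v,u=np.mgrid[:480,:640]; r=np.stack([u,v,u*0+1.],-1)@np.linalg.inv(K).T*[1,-1,-1]
    P=(r*d[...,None])@T[:3,:3].T+T[:3,3]; P[d==0]=np.nan; return P
E
python3 - <<'E'
from h import *
print(get_state())
for n in('top','side'):
    snap(n,n+'0'); m=camera_model(n); print(n,m)
E
```

```text
pics
{'clock': 0.0, 'q': array([-1.25318393,  0.6899616 , -0.19450841,  1.56635545,  0.15732331,
        0.90253359, -0.21509277]), 'qd': array([ 0.00140013, -0.00034309,  0.00202688,  0.0007405 ,  0.00026401,
        0.00117606, -0.00057719]), 'joint_torque': array([ 5.84260179e-04, -5.27563226e+01, -1.26666751e+00, -1.53433764e+01,
       -5.25796122e-02,  6.43074804e-03,  1.59351248e-04]), 'tool_pos': array([0.17488877, 0.59935728, 0.23792085]), 'eef_rot': array([ 7.99974177e-01,  6.00033705e-01, -6.93191697e-04,  6.22924157e-04]), 'contact_force': array([-0.1700569 ,  0.34901252,  0.42431357]), 'moment': array([-0.01353265, -0.03736795, -0.03231338]), 'opening': 0.9995708762331053}
top {'camera_matrix': array([[577.08469093,   0.        , 309.29546389],
       [  0.        , 577.08469093, 236.50296351],
       [  0.        ,   0.        ,   1.        ]]), 'world_from_camera': array([[ 0.01185339,  0.99864849, -0.05060335,  0.53785649],
       [-0.99991205,  0.01153694, -0.00654107, -0.00804997],
       [-0.00594842,  0.05067643,  0.99869741,  1.63848463],
       [ 0.        ,  0.        ,  0.        ,  1.        ]])}
side {'camera_matrix': array([[500.52106497,   0.        , 318.53024161],
       [  0.        , 500.52106497, 231.66434199],
       [  0.        ,   0.        ,   1.        ]]), 'world_from_camera': array([[ 0.72406813,  0.42763545, -0.54115919, -0.22035167],
       [-0.68943023,  0.4718023 , -0.54962583, -0.83455459],
       [ 0.02028066,  0.77105805,  0.63644181,  1.16659049],
       [ 0.        ,  0.        ,  0.        ,  1.        ]])}
```

View pics/top0.png

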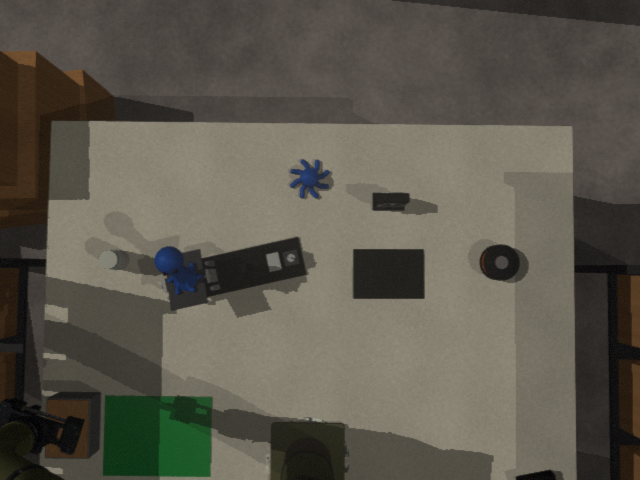

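View pics/side0.png

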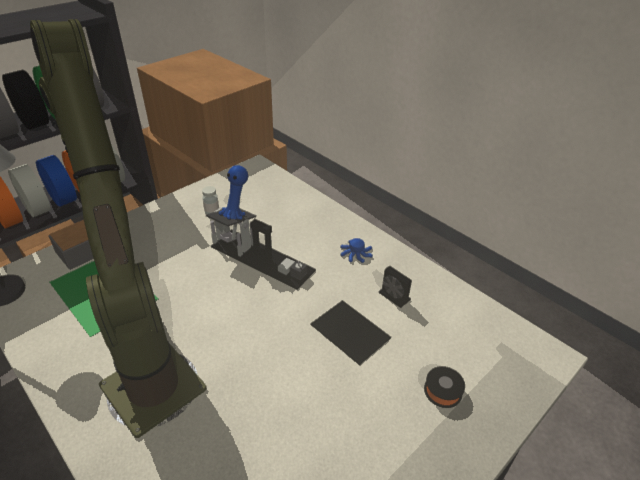

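Top view: the bed and leaning head are at (170–185, 260–285), the motor is at about (285, 258), the mat centre at about (389, 274) and the fan at (391, 201). The lean is towards world +x, and the carrier's +y points roughly along world +y. Next I'll measure this from depth.

Run:
```python
from h import *
P=cloud('top0'); im=cv2.imread('pics/top0.png')
box=np.zeros((480,640),bool); box[225:320,150:315]=1
def st(m,n):
    Q=P[m]; print(n,len(Q),np.nanmedian(Q,0).round(4),np.nanmin(Q,0).round(3),np.nanmax(Q,0).round(3))
z=P[...,2]
st(box&(z>.143)&(z<.16)&(P[...,1]<.30),'bar')
def rect(m,n):
    Q=P[m][:,:2].astype(np.float32); (c,s,a)=cv2.minAreaRect(Q); print(n,np.round(c,4),np.round(s,3),round(a,2))
rect(box&(z>.143)&(z<.158)&(P[...,1]<.30),'bar')
rect(box&(z>.003)&(z<.012)&(im.max(2)<60),'base')
m=np.zeros_like(box);m[243:305,345:432]=1
rect(m&(im.max(2)<60)&(z<.02),'mat'); st(m&(im.max(2)<60),'mat')
m[:]=0;m[190:215,365:415]=1; st(m&(z>.03),'fan')
b=im.astype(int); blue=(b[...,0]>b[...,2]+30)&(b[...,0]>b[...,1]+20)
st(blue&box&(z>.2),'head'); m=blue&box&(z>.2)
for f,msk in(('top0',m),):
    Q=P[msk]; s=np.linalg.lstsq(np.c_[2*Q,np.ones(len(Q))],(Q**2).sum(1),rcond=None)[0]; print('sph',s[:3],np.sqrt(s[3]+s[:3]@s[:3]))
P2=cloud('side0'); b=cv2.imread('pics/side0.png').astype(int); blue2=(b[...,0]>b[...,2]+30)&(b[...,0]>b[...,1]+20)
Q=P2[blue2&(P2[...,2]>.235)&(P2[...,1]>.2)&(P2[...,0]>.4)&(P2[...,0]<.8)&(P2[...,2]<.32)]; print(len(Q)); s=np.linalg.lstsq(np.c_[2*Q,np.ones(len(Q))],(Q**2).sum(1),rcond=None)[0]; print('sph side',s[:3],np.sqrt(s[3]+s[:3]@s[:3]))
cv2.imwrite('pics/c.png',cv2.resize(cv2.convertScaleAbs(cv2.imread('pics/top0.png')[225:320,150:315],alpha=1.8),None,fx=4.8,fy=4.8,interpolation=2))
```

```text
bar 505 [0.5114 0.2294 0.152 ] [0.434 0.16  0.143] [0.543 0.3   0.16 ]
bar [0.4893 0.2321] [0.078 0.157] 13.96
base [0.5204 0.218 ] [0.11  0.402] 13.44
mat [ 0.5188 -0.2228] [0.139 0.197] 0.77
mat 3409 [ 0.5191 -0.2212  0.0043] [ 0.449 -0.321 -0.01 ] [ 0.589 -0.124  0.018]
fan 496 [ 0.719  -0.217   0.0955] [ 0.704 -0.264  0.031] [ 0.741 -0.175  0.108]
head 563 [0.5452 0.3313 0.2872] [0.506 0.304 0.201] [0.578 0.366 0.302]
sph [0.54594321 0.3354445  0.24571476] 0.04720368940897217
308
sph side [0.54998352 0.33272098 0.26276029] 0.03236922047015873
```

View pics/c.png

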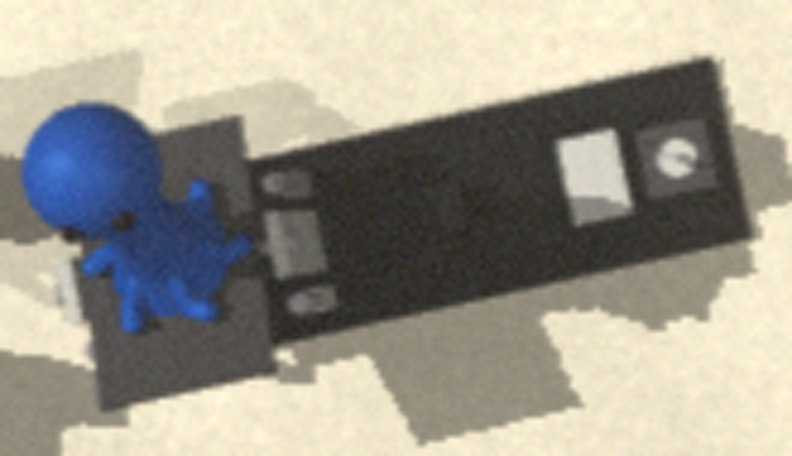

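The crop shows the -y end of the base, with corners at crop (713, 58) and (752, 237), and the yaw is about 13.5°. I'll refine the grip from the edge line and the bar's own height points.

Run:
```python
from h import *
P=cloud('top0'); z=P[...,2]
A=pt('top0',150+713/4.8,225+58/4.8,z=.006); B=pt('top0',150+752/4.8,225+237/4.8,z=.006); C=pt('top0',150+282/4.8,225+342/4.8,z=.006)
x=(A-B)[:2]; print('w',np.linalg.norm(x),'yaw',np.degrees(np.arctan2(x[1],x[0])))
e=(C-B)[:2]; print('yaw long edge',np.degrees(np.arctan2(-e[0],e[1])))
y=np.array([-e[0],-e[1]]); yv=e/np.linalg.norm(e); print('grip by edge',(A+B)[:2]/2+.18*yv)
m=np.zeros((480,640),bool); m[225:320,205:300]=1
m&=(z>.135)&(z<.165)&(P[...,1]<.27)
v,u=np.where(m);print(u.min(),u.max(),v.min(),v.max())
Q=P[m]; c=np.median(Q,0); k=np.linalg.norm(Q[:,:2]-c[:2],axis=1)<.05; Q=Q[k]; print(len(Q),c,Q.mean(0)); 
w,V=np.linalg.eigh(np.cov(Q[:,:2].T)); print(np.sqrt(w*12),V[:,1])
r=cv2.minAreaRect(Q[:,:2].astype(np.float32)); print(r)
```

```text
w 0.10790781927002649 yaw 13.00823532480132
yaw long edge 13.252572204599478
grip by edge [0.52474224 0.19614538]
205 248 262 302
264 [0.52457781 0.19969617 0.15295785] [0.52599737 0.19581    0.15278691]
[0.02444988 0.07192133] [-0.22797178  0.97366774]
((0.5259296894073486, 0.19639724493026733), (0.02389373444020748, 0.07037544250488281), 13.372876167297363)
```

Request:
{"fn": "apply_moves", "kwargs": {"series": [{"z": -0.075, "fingers": 1}, {"z": -0.075, "fingers": 1}, {"z": -0.05, "fingers": 1}]}}

```text
schema error: expected keys x, y, z, wx, wy, wz, fingers
```

```bash
python3 -c "
from h import *
s=get_state();print(s['clock'],s['tool_pos'],s['eef_rot'],s['q'])"
```

```text
0.1 [0.17490642 0.59943006 0.23800341] [ 7.99975180e-01  6.00032521e-01 -6.08686511e-04  5.61060916e-04] [-1.25320103  0.68987669 -0.19449036  1.56624269  0.15732848  0.90252032
 -0.21508836]
```

Request:
{"fn": "apply_moves", "kwargs": {"series": [{"x": 0, "y": 0, "z": -0.07, "wx": 0, "wy": 0, "wz": 0, "fingers": 1}, {"x": 0, "y": 0, "z": -0.07, "wx": 0, "wy": 0, "wz": 0, "fingers": 1}, {"x": 0, "y": 0, "z": -0.06, "wx": 0, "wy": 0, "wz": 0, "fingers": 1}, {"x": -0.036, "y": 0.056, "z": 0, "wx": 0, "wy": 0, "wz": 0, "fingers": 1}, {"x": -0.036, "y": 0.056, "z": 0, "wx": 0, "wy": 0, "wz": 0, "fingers": 1}, {"x": -0.036, "y": 0.056, "z": 0, "wx": 0, "wy": 0, "wz": 0, "fingers": 1}, {"x": -0.036, "y": 0.056, "z": 0, "wx": 0, "wy": 0, "wz": 0, "fingers": 1}, {"x": -0.036, "y": 0.056, "z": 0, "wx": 0, "wy": 0, "wz": 0, "fingers": 1}]}}

```text
clock: 1.1
tool_pos: [0.3507, 0.3957, 0.3997]
eef_rot: [0.797, 0.604, -0.004, 0.002]
contact_force: [0.3, 0.6, -0.4]
opening: 0.996
```

```bash
cat > goto.py <<'E'
from h import *
import sys
s=get_state(); Rt=R.from_quat(s['eef_rot']); g=np.array([float(v) for v in sys.argv[1:4]]); yaw=np.radians(float(sys.argv[4]))
tx=Rt.as_matrix()[:,0]
Rd=R.from_matrix(np.array([[np.cos(yaw),np.sin(yaw),0],[np.sin(yaw),-np.cos(yaw),0],[0,0,-1.]]))
print(s['clock'],s['tool_pos'].round(4),'jaw yaw',np.degrees(np.arctan2(tx[1],tx[0])).round(2),'open',s['opening'])
print('shift units',(Rt.inv().apply(g-s['tool_pos'])/.8).round(4),'turn units',((Rt.inv()*Rd).as_rotvec()/np.pi).round(4),'q',s['q'].round(2),'F',s['contact_force'].round(1))
E
python3 goto.py 0.5258 0.1962 0.121 13.3
```

```text
1.1 [0.3507 0.3957 0.3997] jaw yaw 74.34 open 0.996059605741557
shift units [-0.1782  0.2787  0.3493] turn units [0.0008 0.0027 0.3391] q [-0.81  0.4  -0.19  1.6   0.08  1.16  0.28] F [ 0.3  0.6 -0.4]
```

Request:
{"fn": "apply_moves", "kwargs": {"series": [{"x": -0.036, "y": 0.056, "z": 0, "wx": 0, "wy": 0, "wz": 0, "fingers": 1}, {"x": -0.036, "y": 0.056, "z": 0, "wx": 0, "wy": 0, "wz": 0, "fingers": 1}, {"x": -0.036, "y": 0.056, "z": 0, "wx": 0, "wy": 0, "wz": 0, "fingers": 1}, {"x": -0.036, "y": 0.056, "z": 0, "wx": 0, "wy": 0, "wz": 0, "fingers": 1}, {"x": -0.034, "y": 0.055, "z": 0, "wx": 0, "wy": 0, "wz": 0, "fingers": 1}]}}

```text
clock: 1.72
tool_pos: [0.5312, 0.1901, 0.399]
eef_rot: [0.797, 0.604, -0.006, 0.002]
contact_force: [0.4, 0.9, -0.6]
opening: 0.999
```

Request:
{"fn": "apply_moves", "kwargs": {"series": [{"x": 0, "y": 0, "z": 0, "wx": 0, "wy": 0, "wz": 0.057, "fingers": 1}, {"x": 0, "y": 0, "z": 0, "wx": 0, "wy": 0, "wz": 0.057, "fingers": 1}, {"x": 0, "y": 0, "z": 0, "wx": 0, "wy": 0, "wz": 0.057, "fingers": 1}, {"x": 0, "y": 0, "z": 0, "wx": 0, "wy": 0, "wz": 0.057, "fingers": 1}, {"x": 0, "y": 0, "z": 0, "wx": 0, "wy": 0, "wz": 0.057, "fingers": 1}, {"x": 0, "y": 0, "z": 0, "wx": 0, "wy": 0, "wz": 0.054, "fingers": 1}]}}

```text
clock: 2.48
tool_pos: [0.5329, 0.1825, 0.3954]
eef_rot: [0.995, 0.096, -0.007, 0.007]
contact_force: [-0.6, -0.1, 0.4]
opening: 0.999
```

```bash
python3 goto.py 0.5258 0.1962 0.121 13.3
```

```text
2.475 [0.5329 0.1825 0.3954] jaw yaw 10.98 open 0.9994077477658185
shift units [-2.000e-04 -2.250e-02  3.428e-01] turn units [ 0.0036  0.005  -0.0129] q [-0.51  0.46  0.16  1.51 -0.06  1.19 -0.15] F [-0.6 -0.1  0.4]
```

Correct the alignment, descend to z ≈ 0.23 and check.

Request:
{"fn": "apply_moves", "kwargs": {"series": [{"x": 0, "y": -0.0225, "z": 0, "wx": 0.0036, "wy": 0.005, "wz": -0.0129, "fingers": 1}, {"x": 0, "y": 0, "z": 0.05, "wx": 0, "wy": 0, "wz": 0, "fingers": 1}, {"x": 0, "y": 0, "z": 0.06, "wx": 0, "wy": 0, "wz": 0, "fingers": 1}, {"x": 0, "y": 0, "z": 0.05, "wx": 0, "wy": 0, "wz": 0, "fingers": 1}, {"x": 0, "y": 0, "z": 0.03, "wx": 0, "wy": 0, "wz": 0, "fingers": 1}, {"x": 0, "y": 0, "z": 0, "wx": 0, "wy": 0, "wz": 0, "fingers": 1}]}}

```text
clock: 3.22
tool_pos: [0.5267, 0.2098, 0.2387]
eef_rot: [0.991, 0.133, 0.001, -0.004]
contact_force: [-0.2, 0.2, 0.2]
opening: 1.001
```

```bash
python3 goto.py 0.5258 0.1962 0.121 13.3; python3 -c "
from h import *
snap('wrist','w1')"
```

```text
3.225 [0.5267 0.2098 0.2387] jaw yaw 15.33 open 1.0012973012365862
shift units [-0.0061  0.0173  0.147 ] turn units [-0.0026 -0.001   0.0113] q [-0.51  0.61  0.09  1.76 -0.09  0.77 -0.1 ] F [-0.2  0.2  0.2]
```

View pics/w1.png

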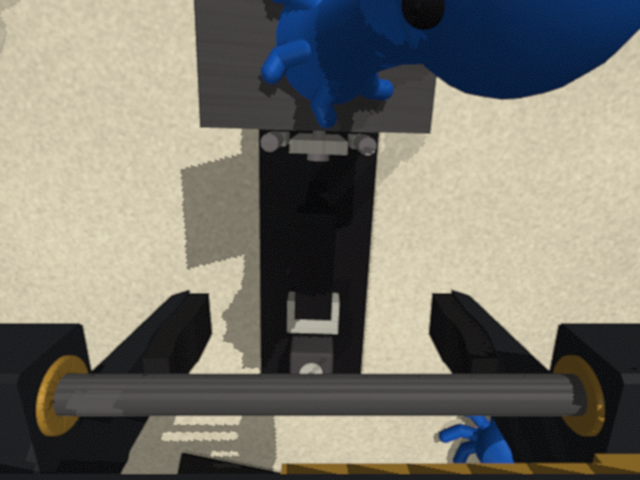

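The jaws are centred over the bar, straddling the carrier, but offset about 14 mm along +y. Correct that and descend.

Request:
{"fn": "apply_moves", "kwargs": {"series": [{"x": -0.006, "y": 0.0173, "z": 0, "wx": -0.0026, "wy": -0.001, "wz": 0.0113, "fingers": 1}, {"x": 0, "y": 0, "z": 0, "wx": 0, "wy": 0, "wz": 0, "fingers": 1}, {"x": 0, "y": 0, "z": 0.02, "wx": 0, "wy": 0, "wz": 0, "fingers": 1}, {"x": 0, "y": 0, "z": 0.03, "wx": 0, "wy": 0, "wz": 0, "fingers": 1}, {"x": 0, "y": 0, "z": 0.03, "wx": 0, "wy": 0, "wz": 0, "fingers": 1}, {"x": 0, "y": 0, "z": 0.01, "wx": 0, "wy": 0, "wz": 0, "fingers": 1}, {"x": 0, "y": 0, "z": 0, "wx": 0, "wy": 0, "wz": 0, "fingers": 1}]}}

```text
clock: 4.15
tool_pos: [0.5324, 0.1964, 0.1737]
eef_rot: [0.993, 0.115, 0.009, -0.003]
contact_force: [0.7, 0.1, 0.7]
opening: 1.001
```

```bash
python3 goto.py 0.5258 0.1962 0.121 13.3
```

```text
4.15 [0.5324 0.1964 0.1737] jaw yaw 13.25 open 1.001054280548382
shift units [-0.0094 -0.0014  0.0658] turn units [-0.0011 -0.0058 -0.0003] q [-0.49  0.7   0.09  1.83 -0.1   0.6  -0.1 ] F [0.7 0.1 0.7]
```

Request:
{"fn": "apply_moves", "kwargs": {"series": [{"x": -0.009, "y": -0.0014, "z": 0.015, "wx": -0.001, "wy": -0.0058, "wz": 0, "fingers": 1}, {"x": 0, "y": 0, "z": 0.02, "wx": 0, "wy": 0, "wz": 0, "fingers": 1}, {"x": 0, "y": 0, "z": 0.02, "wx": 0, "wy": 0, "wz": 0, "fingers": 1}, {"x": 0, "y": 0, "z": 0.01, "wx": 0, "wy": 0, "wz": 0, "fingers": 1}, {"x": 0, "y": 0, "z": 0, "wx": 0, "wy": 0, "wz": 0, "fingers": 1}]}}

```text
clock: 4.78
tool_pos: [0.5258, 0.1964, 0.1193]
eef_rot: [0.993, 0.116, 0.001, -0.0]
contact_force: [0.4, 0.2, -0.2]
opening: 0.999
```

```bash
python3 goto.py 0.5258 0.1962 0.121 13.3
```

```text
4.775 [0.5258 0.1964 0.1193] jaw yaw 13.27 open 0.9992035308892537
shift units [-0.      0.0003 -0.0022] turn units [-0.0002 -0.0004 -0.0002] q [-0.48  0.78  0.07  1.87 -0.11  0.49 -0.1 ] F [ 0.4  0.2 -0.2]
```

Request:
{"fn": "apply_moves", "kwargs": {"force": 45, "series": [{"x": 0, "y": 0, "z": 0, "wx": 0, "wy": 0, "wz": 0, "fingers": -1}, {"x": 0, "y": 0, "z": 0, "wx": 0, "wy": 0, "wz": 0, "fingers": -1}, {"x": 0, "y": 0, "z": 0, "wx": 0, "wy": 0, "wz": 0, "fingers": -1}, {"x": 0, "y": 0, "z": 0, "wx": 0, "wy": 0, "wz": 0, "fingers": -1}, {"x": 0, "y": 0, "z": 0, "wx": 0, "wy": 0, "wz": 0, "fingers": -1}, {"x": 0, "y": 0, "z": 0, "wx": 0, "wy": 0, "wz": 0, "fingers": -1}]}}

```text
clock: 5.52
tool_pos: [0.5268, 0.1966, 0.1206]
eef_rot: [0.993, 0.115, 0.002, -0.001]
contact_force: [-0.3, 0.1, 0.2]
opening: 0.345
```

```bash
cat > obs.py <<'E'
from h import *
def blob(f,lo,hi=.6):
    P=cloud(f); b=cv2.imread('pics/%s.png'%f).astype(int)
    m=(b[...,0]>b[...,2]+25)&(b[...,0]>b[...,1]+15)&(P[...,2]>lo)&(P[...,2]<hi)&(np.abs(P[...,0]-.55)<.2)&(np.abs(P[...,1])<.6)
    return P[m]
def sph(Q,r=.034):
    from scipy.optimize import least_squares
    return least_squares(lambda c:np.linalg.norm(Q-c,axis=1)-r,Q.mean(0)-[0,0,.02],loss='soft_l1',f_scale=.003).x
def meas(cam,f):
    """lean a from vertical about carrier y, carrier tilt c, via the head's centre (uncalibrated), and pin"""
    s=get_state(); snap(cam,f); T=R.from_quat(s['eef_rot']); p=s['tool_pos']
    C=T*R.from_euler('x',np.pi)          # carrier axes: x=tool x, y=-tool y, z=-tool z
    pin=p+C.apply([0,.130,.115-.121+DZ])
    M=C.as_matrix(); yh=np.r_[M[:2,1],0]/np.linalg.norm(M[:2,1]); xh=np.array([yh[1],-yh[0],0])
    c=np.arctan2(-M[2,0],M[:,0]@xh)
    Q=blob(f,pin[2]+.135); h=sph(Q); d=h-pin-OFF[cam]
    a=np.arctan2(d@xh,d[2])
    return dict(t=s['clock'],c=c,a=a,dy=d@yh,r=np.linalg.norm(d),n=len(Q),pin=pin,h=h,p=p)
DZ=0.0
OFF={'top':np.zeros(3),'side':np.zeros(3)}
E
python3 - <<'E'
from obs import *
s=get_state(); print(s['clock'],s['tool_pos'],s['opening'],s['contact_force'])
for cam in('top','side'):
    m=meas(cam,'g_'+cam); print(cam,{k:np.round(v,4) for k,v in m.items()})
    yaw=np.radians(13.27); pin=m['pin']; ex=pin+.155*np.array([np.sin(.35)*np.cos(yaw),np.sin(.35)*np.sin(yaw),np.cos(.35)]); print('expected head',ex,'off',m['h']-ex)
E
```

```text
5.525 [0.52681482 0.19664424 0.12056831] 0.345026979336643 [-0.25357232  0.07837765  0.24895189]
top {'t': np.float64(5.525), 'c': np.float64(-0.004), 'a': np.float64(0.341), 'dy': np.float64(0.0002), 'r': np.float64(0.156), 'n': np.int64(514), 'pin': array([0.497 , 0.3232, 0.1147]), 'h': array([0.5478, 0.3354, 0.2617]), 'p': array([0.5268, 0.1966, 0.1206])}
expected head [0.54876497 0.33539294 0.26029287] off [-1.00942813e-03 -3.88332972e-07  1.38257593e-03]
side {'t': np.float64(5.575), 'c': np.float64(-0.0039), 'a': np.float64(0.3637), 'dy': np.float64(-0.0006), 'r': np.float64(0.1572), 'n': np.int64(257), 'pin': array([0.497 , 0.3232, 0.1147]), 'h': array([0.5516, 0.3355, 0.2616]), 'p': array([0.5268, 0.1967, 0.1205])}
expected head [0.54873488 0.33542571 0.26025718] off [2.84008872e-03 3.98942303e-05 1.31720240e-03]
```

View pics/g_top.png

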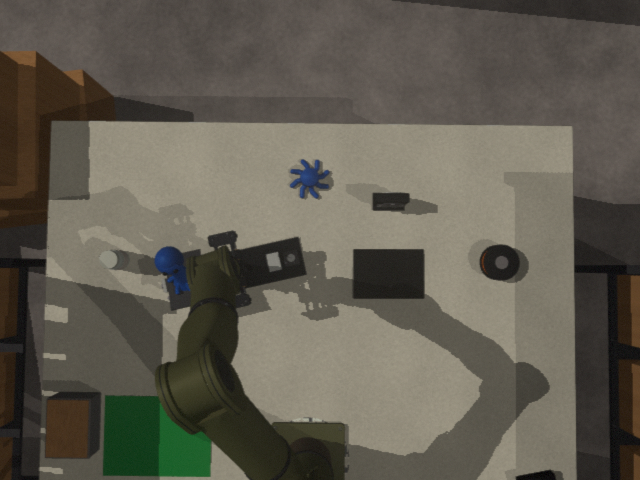

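The grasp is in place and the lean observer matches the 0.35 rad stop, so I store the camera offsets. Next I finish squeezing, lift about 8 cm and hold.

Request:
{"fn": "apply_moves", "kwargs": {"force": 45, "series": [{"x": 0, "y": 0, "z": 0, "wx": 0, "wy": 0, "wz": 0, "fingers": -1}, {"x": 0, "y": 0, "z": 0, "wx": 0, "wy": 0, "wz": 0, "fingers": -1}, {"x": 0, "y": 0, "z": 0, "wx": 0, "wy": 0, "wz": 0, "fingers": -1}]}}

```text
clock: 6.0
tool_pos: [0.5269, 0.1967, 0.1205]
eef_rot: [0.993, 0.115, 0.002, -0.001]
contact_force: [1.2, -0.0, 0.7]
opening: 0.267
```

Request:
{"fn": "apply_moves", "kwargs": {"series": [{"x": 0, "y": 0, "z": -0.01, "wx": 0, "wy": 0, "wz": 0, "fingers": -1}, {"x": 0, "y": 0, "z": -0.02, "wx": 0, "wy": 0, "wz": 0, "fingers": -1}, {"x": 0, "y": 0, "z": -0.03, "wx": 0, "wy": 0, "wz": 0, "fingers": -1}, {"x": 0, "y": 0, "z": -0.03, "wx": 0, "wy": 0, "wz": 0, "fingers": -1}, {"x": 0, "y": 0, "z": -0.02, "wx": 0, "wy": 0, "wz": 0, "fingers": -1}, {"x": 0, "y": 0, "z": 0, "wx": 0, "wy": 0, "wz": 0, "fingers": -1}, {"x": 0, "y": 0, "z": 0, "wx": 0, "wy": 0, "wz": 0, "fingers": -1}]}}

```text
clock: 6.88
tool_pos: [0.521, 0.1946, 0.2101]
eef_rot: [0.993, 0.116, -0.004, 0.001]
contact_force: [-1.0, 0.1, -9.8]
opening: 0.264
```

```bash
sed -i "s/^OFF=.*/OFF={'top':np.array([-.001,0,.0014]),'side':np.array([.0028,0,.0013])}/" obs.py
cat > look.py <<'E'
from obs import *
import sys
s=get_state(); print(s['clock'],s['tool_pos'].round(4),'open',round(s['opening'],3),'F',s['contact_force'].round(1))
for i,cam in enumerate(sys.argv[2:]):
    m=meas(cam,'%s_%d'%(sys.argv[1],i)); print(cam,{k:np.round(v,4).tolist() for k,v in m.items() if k not in('p',)})
E
python3 look.py l1 top side
```

```text
6.875 [0.521  0.1946 0.2101] open 0.264 F [-1.   0.1 -9.8]
top {'t': 6.875, 'c': 0.0089, 'a': 0.3609, 'dy': 0.0, 'r': 0.155, 'n': 596, 'pin': [0.4912, 0.3212, 0.204], 'h': [0.5434, 0.3337, 0.3505]}
side {'t': 6.925, 'c': 0.0087, 'a': 0.3615, 'dy': -0.0008, 'r': 0.1549, 'n': 278, 'pin': [0.4913, 0.3212, 0.204], 'h': [0.5476, 0.3329, 0.3501]}
```

Request:
{"fn": "apply_moves", "kwargs": {"series": [{"x": 0, "y": 0, "z": 0, "wx": 0, "wy": 0, "wz": 0, "fingers": -1}, {"x": 0, "y": 0, "z": 0, "wx": 0, "wy": 0, "wz": 0, "fingers": -1}, {"x": 0, "y": 0, "z": 0, "wx": 0, "wy": 0, "wz": 0, "fingers": -1}, {"x": 0, "y": 0, "z": 0, "wx": 0, "wy": 0, "wz": 0, "fingers": -1}]}}

```text
clock: 7.48
tool_pos: [0.5204, 0.1943, 0.2084]
eef_rot: [0.993, 0.115, -0.006, 0.002]
contact_force: [0.1, -0.7, -9.3]
opening: 0.271
```

```bash
python3 look.py l2 top side
```

```text
7.475 [0.5204 0.1943 0.2084] open 0.271 F [ 0.1 -0.7 -9.3]
top {'t': 7.475, 'c': 0.012, 'a': 0.3633, 'dy': 0.0001, 'r': 0.1551, 'n': 592, 'pin': [0.4905, 0.3208, 0.2022], 'h': [0.5431, 0.3336, 0.3485]}
side {'t': 7.525, 'c': 0.012, 'a': 0.3656, 'dy': -0.0006, 'r': 0.1558, 'n': 277, 'pin': [0.4905, 0.3208, 0.2022], 'h': [0.5476, 0.333, 0.349]}
```

Request:
{"fn": "apply_moves", "kwargs": {"series": [{"x": 0, "y": 0, "z": 0, "wx": 0, "wy": 0.012, "wz": 0, "fingers": -1}]}}

```text
clock: 7.7
tool_pos: [0.5211, 0.1945, 0.2084]
eef_rot: [0.993, 0.115, 0.014, -0.001]
contact_force: [-0.0, -0.3, -9.2]
opening: 0.267
```

```bash
cat > cc.py <<'E'
from h import *
s=get_state(); M=(R.from_quat(s['eef_rot'])*R.from_euler('x',np.pi)).as_matrix(); yh=np.r_[M[:2,1],0];yh/=np.linalg.norm(yh);xh=np.array([yh[1],-yh[0],0])
print(s['clock'],'c',np.arctan2(-M[2,0],M[:,0]@xh).round(4),'roll',np.arcsin(M[2,1]).round(4),s['tool_pos'].round(4))
E
python3 cc.py
```

```text
7.7 c -0.0275 roll -0.0015 [0.5211 0.1945 0.2084]
```

Request:
{"fn": "apply_moves", "kwargs": {"series": [{"x": 0, "y": 0, "z": 0, "wx": 0, "wy": 0.012, "wz": 0, "fingers": -1}]}}

```text
clock: 7.82
tool_pos: [0.5211, 0.1944, 0.2084]
eef_rot: [0.993, 0.115, 0.033, -0.003]
contact_force: [-0.3, 0.4, -10.0]
opening: 0.263
```

```bash
python3 cc.py
```

```text
7.825 c -0.066 roll -0.0015 [0.5211 0.1944 0.2084]
```

Request:
{"fn": "apply_moves", "kwargs": {"series": [{"x": 0, "y": 0, "z": 0, "wx": 0, "wy": 0, "wz": 0, "fingers": -1}]}}

```text
clock: 7.95
tool_pos: [0.5201, 0.1942, 0.2084]
eef_rot: [0.993, 0.115, 0.032, -0.003]
contact_force: [-1.5, -0.5, -9.5]
opening: 0.266
```

```bash
python3 cc.py
```

```text
7.95 c -0.0643 roll -0.0016 [0.5201 0.1942 0.2084]
```

Request:
{"fn": "apply_moves", "kwargs": {"series": [{"x": 0, "y": 0, "z": 0, "wx": 0, "wy": 0, "wz": 0, "fingers": -1}]}}

```text
clock: 8.07
tool_pos: [0.5203, 0.1943, 0.2085]
eef_rot: [0.993, 0.115, 0.032, -0.003]
contact_force: [0.0, 0.7, -8.9]
opening: 0.268
```

```bash
python3 cc.py
```

```text
8.075 c -0.064 roll -0.0015 [0.5203 0.1943 0.2085]
```

```bash
cat > ctl.py <<'E'
# usage: ctl.py tag nrows [cams]  : look, estimate (a,v), plan next rows
from obs import *
import sys,json,os
from scipy.linalg import solve_discrete_are,expm
from scipy.optimize import least_squares
DT=.125
A=np.array([[0,1,0],[1.3,-.6,3.7],[0,0,0]]); B=np.array([[0],[.6],[1.]])
def disc(dt):
    E=expm(np.block([[A,B],[np.zeros((1,4))]])*dt); return E[:3,:3],E[:3,3]
Ad,Bd=disc(DT); Bd=Bd/DT   # u = change of c in a row
S=solve_discrete_are(Ad,Bd[:,None],np.diag([6,3,1.]),np.array([[25.]])); K=(Bd@S@Ad)/(25+Bd@S@Bd)
Af,Bf=disc(.0125)
def sim(a,v,t,cp):
    """propagate through c points [(t,c)..] piecewise linear; yields a at each point"""
    out=[];tc=np.array(cp); 
    for (t0,c0),(t1,c1) in zip(cp[:-1],cp[1:]):
        r=(c1-c0)/(t1-t0) if t1>t0 else 0; n=max(1,round((t1-t0)/.0125)); h=(t1-t0)/n; E,F=(Af,Bf) if abs(h-.0125)<1e-6 else disc(h)
        for i in range(n):
            a,v,c=E@[a,v,c0+r*h*i]+F*r; c=c0+r*h*(i+1)
            for sgn in(1,-1):
                if sgn*(a-c)>.352: a=c+sgn*.352; v=r if sgn*(v-r)>0 else v
        out.append((a,v))
    return out
def main():
    tag=sys.argv[1];N=int(sys.argv[2]);cams=sys.argv[3:] or['top','side','top']
    L=json.load(open('log.json')) if os.path.exists('log.json') else dict(m=[],c=[])
    t0=get_state()['clock']; L['c']=[x for x in L['c'] if x[0]<t0-.03]
    for i,cam in enumerate(cams):
        try: m=meas(cam,'%s_%d'%(tag,i))
        except Exception as e: print(cam,'fail',e); continue
        L['c'].append([float(m['t']),float(m['c'])]); ok=abs(m['r']-.155)<.008 and abs(m['dy'])<.008 and m['n']>60
        if ok: L['m'].append([float(m['t']),float(m['a'])])
        print(cam,'t %.3f c %.4f a %.4f rel %.3f r %.4f dy %.4f n %d %s'%(m['t'],m['c'],m['a'],m['a']-m['c'],m['r'],m['dy'],m['n'],'' if ok else 'REJECT'),m['p'].round(3))
    s=get_state();te=s['clock']; L['c'].append([te,L['c'][-1][1]])
    W=[x for x in L['m'] if x[0]>te-1.3]; ts=W[0][0]; cp=[x for x in L['c'] if x[0]>=ts-1e-6]
    tt=[x[0] for x in cp]
    def res(p):
        o=[(p[0],p[1])]+sim(p[0],p[1],ts,cp); return np.r_[[(np.interp(t,tt,[q[0] for q in o])-a)/.004 for t,a in W],p[1]/1.0]
    f=least_squares(res,[W[0][1],0]); a,v=([tuple(f.x)]+sim(*f.x,ts,cp))[-1]; c=cp[-1][1]
    rms=np.sqrt(np.mean(res(f.x)**2))*.004
    print('est t %.3f a %.4f v %.4f c %.4f rms %.4f'%(te,a,v,c,rms))
    wy=[];t=te
    for k in range(N):
        u=float(np.clip(-K@[a,v,c],-.06,.06)); w=round(-u/np.pi,4); u=-w*np.pi
        (a,v),=sim(a,v,t,[(t,c),(t+DT,c+u)]); c+=u;t+=DT; wy.append(w); L['c'].append([t,c])
    print('WY',wy,'-> a %.3f v %.3f c %.3f'%(a,v,c)); json.dump(L,open('log.json','w'))
if __name__=='__main__': main()
E
rm -f log.json
python3 - <<'E'
from ctl import *
print(K)
a,v,c=.29,0,-.064
for k in range(40):
    u=float(np.clip(-K@[a,v,c],-.06,.06)); (a,v),=sim(a,v,0,[(0,c),(DT,c+u)]); c+=u
    if k%3==2: print(k,round(a,3),round(v,3),round(c,3))
E
python3 ctl.py s0 8 top side
```

```text
[0.48496542 0.33379039 0.41151221]
2 0.122 -0.353 -0.004
5 0.035 -0.131 0.085
8 0.007 -0.031 0.049
11 0.002 -0.003 0.016
14 0.002 0.0 0.002
17 0.002 -0.001 -0.001
20 0.001 -0.001 -0.001
23 0.001 -0.001 -0.0
26 0.001 -0.001 -0.0
29 0.0 -0.0 -0.0
32 0.0 -0.0 0.0
35 0.0 -0.0 0.0
38 0.0 -0.0 -0.0
top t 8.075 c -0.0640 a 0.1462 rel 0.210 r 0.1550 dy -0.0002 n 657  [0.52  0.194 0.209]
side t 8.125 c -0.0638 a 0.1253 rel 0.189 r 0.1554 dy -0.0001 n 345  [0.52  0.194 0.208]
est t 8.175 a 0.1052 v -0.4011 c -0.0638 rms 0.0010
WY [-0.0191, -0.0191, -0.0173, -0.005, 0.0021, 0.0055, 0.0067, 0.0065] -> a -0.034 v 0.027 c 0.061
```

The bed has already left the stop, so I apply the catch now.

Request:
{"fn": "apply_moves", "kwargs": {"series": [{"x": 0, "y": 0, "z": 0, "wx": 0, "wy": -0.0191, "wz": 0, "fingers": -1}, {"x": 0, "y": 0, "z": 0, "wx": 0, "wy": -0.0191, "wz": 0, "fingers": -1}, {"x": 0, "y": 0, "z": 0, "wx": 0, "wy": -0.0173, "wz": 0, "fingers": -1}, {"x": 0, "y": 0, "z": 0, "wx": 0, "wy": -0.005, "wz": 0, "fingers": -1}]}}

```text
clock: 8.68
tool_pos: [0.5222, 0.1948, 0.2085]
eef_rot: [0.991, 0.115, -0.064, 0.008]
contact_force: [0.1, -0.0, -8.7]
opening: 0.264
```

```bash
python3 ctl.py s1 6 top side
```

```text
top t 8.675 c 0.1284 a -0.0148 rel -0.143 r 0.1551 dy -0.0001 n 742  [0.522 0.195 0.209]
side t 8.725 c 0.1288 a -0.0116 rel -0.140 r 0.1557 dy -0.0002 n 360  [0.522 0.195 0.208]
est t 8.775 a -0.0169 v -0.0301 c 0.1288 rms 0.0022
WY [0.0111, 0.0093, 0.0073, 0.0053, 0.0037, 0.0025] -> a -0.007 v 0.018 c 0.006
```

Request:
{"fn": "apply_moves", "kwargs": {"series": [{"x": 0, "y": 0, "z": 0, "wx": 0, "wy": 0.0111, "wz": 0, "fingers": -1}, {"x": 0, "y": 0, "z": 0, "wx": 0, "wy": 0.0093, "wz": 0, "fingers": -1}, {"x": 0, "y": 0, "z": 0, "wx": 0, "wy": 0.0073, "wz": 0, "fingers": -1}, {"x": 0, "y": 0, "z": 0, "wx": 0, "wy": 0.0053, "wz": 0, "fingers": -1}]}}

```text
clock: 9.28
tool_pos: [0.5203, 0.1943, 0.2086]
eef_rot: [0.993, 0.115, -0.01, 0.002]
contact_force: [-0.1, -0.1, -10.4]
opening: 0.266
```

```bash
python3 ctl.py s2 6 top side
```

```text
top t 9.275 c 0.0208 a 0.0016 rel -0.019 r 0.1551 dy 0.0001 n 717  [0.52  0.194 0.209]
side t 9.325 c 0.0209 a 0.0051 rel -0.016 r 0.1555 dy -0.0007 n 354  [0.52  0.194 0.209]
est t 9.375 a 0.0040 v 0.0404 c 0.0209 rms 0.0039
WY [0.0076, 0.0039, 0.0015, 0.0001, -0.0007, -0.001] -> a 0.012 v -0.009 c -0.015
```

Request:
{"fn": "apply_moves", "kwargs": {"series": [{"x": 0, "y": 0, "z": 0, "wx": 0, "wy": 0.0076, "wz": 0, "fingers": -1}, {"x": 0, "y": 0, "z": 0, "wx": 0, "wy": 0.0039, "wz": 0, "fingers": -1}, {"x": 0, "y": 0, "z": 0, "wx": 0, "wy": 0.0015, "wz": 0, "fingers": -1}, {"x": 0, "y": 0, "z": 0, "wx": 0, "wy": 0.0001, "wz": 0, "fingers": -1}]}}

```text
clock: 9.88
tool_pos: [0.5199, 0.1942, 0.2086]
eef_rot: [0.993, 0.116, 0.01, -0.0]
contact_force: [-0.2, -1.4, -8.6]
opening: 0.265
```

```bash
python3 ctl.py s3 6 top side
```

```text
top t 9.875 c -0.0196 a 0.0214 rel 0.041 r 0.1550 dy 0.0000 n 723  [0.52  0.194 0.209]
side t 9.925 c -0.0198 a 0.0246 rel 0.044 r 0.1557 dy -0.0004 n 354  [0.52  0.194 0.209]
est t 9.975 a 0.0235 v 0.0069 c -0.0198 rms 0.0016
WY [0.0018, -0.0, -0.0009, -0.0013, -0.0014, -0.0012] -> a 0.014 v -0.018 c -0.010
```

Request:
{"fn": "apply_moves", "kwargs": {"series": [{"x": 0, "y": 0, "z": 0, "wx": 0, "wy": 0.0018, "wz": 0, "fingers": -1}, {"x": 0, "y": 0, "z": 0, "wx": 0, "wy": 0, "wz": 0, "fingers": -1}, {"x": 0, "y": 0, "z": 0, "wx": 0, "wy": -0.0009, "wz": 0, "fingers": -1}, {"x": 0, "y": 0, "z": 0, "wx": 0, "wy": -0.0013, "wz": 0, "fingers": -1}, {"x": 0, "y": 0, "z": 0, "wx": 0, "wy": -0.0014, "wz": 0, "fingers": -1}]}}

```text
clock: 10.6
tool_pos: [0.5202, 0.1943, 0.2085]
eef_rot: [0.993, 0.115, 0.007, -0.0]
contact_force: [0.1, -0.1, -9.2]
opening: 0.269
```

```bash
python3 ctl.py s4 6 top side
```

```text
top t 10.600 c -0.0137 a 0.0209 rel 0.035 r 0.1553 dy 0.0000 n 722  [0.52  0.194 0.208]
side t 10.650 c -0.0137 a 0.0248 rel 0.039 r 0.1554 dy -0.0004 n 361  [0.52  0.194 0.209]
est t 10.700 a 0.0222 v -0.0107 c -0.0137 rms 0.0015
WY [0.0005, -0.0003, -0.0007, -0.0008, -0.0007, -0.0007] -> a 0.011 v -0.014 c -0.005
```

Request:
{"fn": "apply_moves", "kwargs": {"series": [{"x": 0, "y": 0, "z": 0, "wx": 0, "wy": 0.0008, "wz": 0, "fingers": -1}, {"x": 0, "y": 0, "z": 0, "wx": 0, "wy": -0.0003, "wz": 0, "fingers": -1}, {"x": 0, "y": 0, "z": 0, "wx": 0, "wy": -0.0007, "wz": 0, "fingers": -1}, {"x": 0, "y": 0, "z": 0, "wx": 0, "wy": -0.0008, "wz": 0, "fingers": -1}, {"x": 0, "y": 0, "z": 0, "wx": 0, "wy": -0.0007, "wz": 0, "fingers": -1}, {"x": 0, "y": 0, "z": 0, "wx": 0, "wy": -0.0007, "wz": 0, "fingers": -1}]}}

```text
clock: 11.45
tool_pos: [0.5203, 0.1943, 0.2085]
eef_rot: [0.993, 0.115, 0.003, 0.0]
contact_force: [0.5, -0.2, -8.8]
opening: 0.265
```

```bash
python3 ctl.py s5 6 top side; python3 goto.py 0.519 -0.222 0.2085 -30
```

```text
top t 11.450 c -0.0060 a 0.0097 rel 0.016 r 0.1553 dy 0.0001 n 718  [0.52  0.194 0.208]
side t 11.500 c -0.0061 a 0.0152 rel 0.021 r 0.1556 dy -0.0007 n 354  [0.52  0.194 0.208]
est t 11.550 a 0.0117 v -0.0118 c -0.0061 rms 0.0024
WY [-0.0002, -0.0003, -0.0004, -0.0003, -0.0002, -0.0002] -> a 0.005 v -0.007 c -0.001
11.55 [0.5204 0.1943 0.2085] jaw yaw 13.25 open 0.26372841527955965
shift units [-1.210e-01  5.061e-01 -1.000e-04] turn units [-0.0003 -0.002   0.2403] q [-0.5   0.64  0.1   1.83 -0.09  0.68 -0.12] F [ 0.7 -0.9 -9.2]
```

Request:
{"fn": "apply_moves", "kwargs": {"series": [{"x": -0.001, "y": 0.005, "z": 0, "wx": 0, "wy": -0.0002, "wz": 0.003, "fingers": -1}, {"x": -0.002, "y": 0.01, "z": 0, "wx": 0, "wy": -0.0003, "wz": 0.005, "fingers": -1}, {"x": -0.003, "y": 0.014, "z": 0, "wx": 0, "wy": -0.0004, "wz": 0.006, "fingers": -1}, {"x": -0.003, "y": 0.014, "z": 0, "wx": 0, "wy": -0.0003, "wz": 0.006, "fingers": -1}]}}

```text
clock: 12.05
tool_pos: [0.5204, 0.1572, 0.2085]
eef_rot: [0.997, 0.082, 0.001, 0.0]
contact_force: [-0.2, -0.3, -9.5]
opening: 0.269
```

```bash
python3 ctl.py s6 6 top side; python3 goto.py 0.519 -0.222 0.2085 -30
```

```text
top t 12.050 c -0.0025 a 0.0065 rel 0.009 r 0.1548 dy 0.0004 n 729  [0.52  0.157 0.209]
side t 12.100 c -0.0016 a 0.0128 rel 0.014 r 0.1549 dy 0.0005 n 360  [0.52  0.155 0.209]
est t 12.150 a 0.0098 v -0.0009 c -0.0016 rms 0.0027
WY [0.0012, 0.0005, -0.0, -0.0003, -0.0004, -0.0003] -> a 0.006 v -0.007 c -0.004
12.15 [0.5203 0.1554 0.2085] jaw yaw 9.33 open 0.2643254318407088
shift units [-0.0781  0.4653  0.0012] turn units [ 0.0007 -0.0008  0.2185] q [-0.45  0.62  0.12  1.86 -0.11  0.66 -0.11] F [-0.1 -0.5 -9.3]
```

Request:
{"fn": "apply_moves", "kwargs": {"series": [{"x": -0.002, "y": 0.01, "z": 0, "wx": 0, "wy": 0.0012, "wz": 0.005, "fingers": -1}, {"x": -0.003, "y": 0.017, "z": 0, "wx": 0, "wy": 0.0005, "wz": 0.008, "fingers": -1}, {"x": -0.002, "y": 0.018, "z": 0, "wx": 0, "wy": 0, "wz": 0.009, "fingers": -1}, {"x": -0.002, "y": 0.018, "z": 0, "wx": 0, "wy": -0.0003, "wz": 0.009, "fingers": -1}, {"x": -0.001, "y": 0.018, "z": 0, "wx": 0, "wy": -0.0004, "wz": 0.009, "fingers": -1}, {"x": -0.001, "y": 0.014, "z": 0, "wx": 0, "wy": -0.0003, "wz": 0.007, "fingers": -1}]}}

```text
clock: 12.9
tool_pos: [0.5192, 0.0742, 0.2088]
eef_rot: [1.0, 0.003, 0.003, 0.001]
contact_force: [0.5, -0.4, -9.9]
opening: 0.27
```

```bash
python3 ctl.py s7 6 top side; python3 goto.py 0.519 -0.222 0.2085 -30
```

```text
top t 12.900 c -0.0054 a 0.0047 rel 0.010 r 0.1542 dy 0.0007 n 663  [0.519 0.074 0.209]
side t 12.950 c -0.0050 a 0.0102 rel 0.015 r 0.1542 dy 0.0012 n 367  [0.519 0.072 0.209]
est t 13.000 a 0.0072 v -0.0056 c -0.0050 rms 0.0027
WY [-0.0001, -0.0003, -0.0002, -0.0003, -0.0002, -0.0001] -> a 0.003 v -0.004 c -0.001
13.0 [0.519  0.073  0.2088] jaw yaw 0.24 open 0.2670128175271538
shift units [-0.0016  0.3687  0.0013] turn units [ 0.0003 -0.0017  0.168 ] q [-0.32  0.6   0.15  1.92 -0.14  0.63 -0.09] F [ -0.1  -0.1 -10.3]
```

Request:
{"fn": "apply_moves", "kwargs": {"series": [{"x": 0, "y": 0.012, "z": 0, "wx": 0, "wy": -0.0001, "wz": 0.006, "fingers": -1}, {"x": 0, "y": 0.018, "z": 0, "wx": 0, "wy": -0.0003, "wz": 0.008, "fingers": -1}, {"x": 0.001, "y": 0.018, "z": 0, "wx": 0, "wy": -0.0002, "wz": 0.008, "fingers": -1}, {"x": 0.001, "y": 0.018, "z": 0, "wx": 0, "wy": -0.0003, "wz": 0.008, "fingers": -1}, {"x": 0.002, "y": 0.018, "z": 0, "wx": 0, "wy": -0.0002, "wz": 0.008, "fingers": -1}, {"x": 0.002, "y": 0.014, "z": 0, "wx": 0, "wy": -0.0001, "wz": 0.006, "fingers": -1}]}}

```text
clock: 13.75
tool_pos: [0.5197, -0.0093, 0.2089]
eef_rot: [0.998, -0.07, 0.001, 0.0]
contact_force: [-0.3, 1.1, -9.3]
opening: 0.265
```

```bash
python3 ctl.py s8 6 top side; python3 goto.py 0.519 -0.222 0.2085 -30
```

```text
top t 13.750 c -0.0017 a 0.0089 rel 0.011 r 0.1540 dy 0.0008 n 616  [ 0.52  -0.009  0.209]
side t 13.800 c -0.0022 a 0.0158 rel 0.018 r 0.1543 dy 0.0012 n 378  [ 0.52  -0.012  0.209]
est t 13.850 a 0.0131 v 0.0076 c -0.0022 rms 0.0026
WY [0.0025, 0.001, 0.0001, -0.0005, -0.0007, -0.0007] -> a 0.010 v -0.011 c -0.008
13.85 [ 0.5196 -0.0106  0.209 ] jaw yaw -8.18 open 0.264840373624874
shift units [0.0368 0.2617 0.0012] turn units [ 0.0005 -0.0007  0.1212] q [-0.18  0.6   0.17  1.93 -0.16  0.63 -0.05] F [-0.  -1.2 -9.2]
```

Request:
{"fn": "apply_moves", "kwargs": {"series": [{"x": 0.002, "y": 0.012, "z": 0, "wx": 0, "wy": 0.0025, "wz": 0.006, "fingers": -1}, {"x": 0.003, "y": 0.018, "z": 0, "wx": 0, "wy": 0.001, "wz": 0.008, "fingers": -1}, {"x": 0.003, "y": 0.018, "z": 0, "wx": 0, "wy": 0.0001, "wz": 0.008, "fingers": -1}, {"x": 0.004, "y": 0.018, "z": 0, "wx": 0, "wy": -0.0005, "wz": 0.008, "fingers": -1}, {"x": 0.004, "y": 0.018, "z": 0, "wx": 0, "wy": -0.0007, "wz": 0.008, "fingers": -1}, {"x": 0.004, "y": 0.014, "z": 0, "wx": 0, "wy": -0.0007, "wz": 0.006, "fingers": -1}]}}

```text
clock: 14.6
tool_pos: [0.5194, -0.0943, 0.2091]
eef_rot: [0.99, -0.143, 0.004, 0.0]
contact_force: [0.3, 0.8, -9.4]
opening: 0.264
```

```bash
python3 ctl.py s9 6 top side; python3 goto.py 0.519 -0.222 0.2085 -30
```

```text
top t 14.600 c -0.0074 a 0.0170 rel 0.024 r 0.1535 dy 0.0005 n 585  [ 0.519 -0.094  0.209]
side t 14.650 c -0.0086 a 0.0233 rel 0.032 r 0.1543 dy 0.0009 n 314  [ 0.519 -0.097  0.209]
est t 14.700 a 0.0205 v 0.0023 c -0.0086 rms 0.0027
WY [0.0023, 0.0006, -0.0003, -0.0008, -0.0009, -0.0009] -> a 0.013 v -0.015 c -0.009
14.7 [ 0.5194 -0.0957  0.2092] jaw yaw -16.59 open 0.265389356334268
shift units [0.0445 0.1515 0.0013] turn units [-0.0001 -0.0027  0.0745] q [-0.03  0.61  0.19  1.91 -0.19  0.63 -0.01] F [-0.4 -1.1 -8.9]
```

Request:
{"fn": "apply_moves", "kwargs": {"series": [{"x": 0.004, "y": 0.012, "z": 0, "wx": 0, "wy": 0.0023, "wz": 0.006, "fingers": -1}, {"x": 0.005, "y": 0.017, "z": 0, "wx": 0, "wy": 0.0006, "wz": 0.008, "fingers": -1}, {"x": 0.006, "y": 0.017, "z": 0, "wx": 0, "wy": -0.0003, "wz": 0.008, "fingers": -1}, {"x": 0.006, "y": 0.017, "z": 0, "wx": 0, "wy": -0.0008, "wz": 0.008, "fingers": -1}, {"x": 0.006, "y": 0.016, "z": 0, "wx": 0, "wy": -0.0009, "wz": 0.008, "fingers": -1}, {"x": 0.005, "y": 0.012, "z": 0, "wx": 0, "wy": -0.0009, "wz": 0.006, "fingers": -1}]}}

```text
clock: 15.45
tool_pos: [0.5186, -0.1764, 0.2092]
eef_rot: [0.976, -0.216, 0.004, -0.0]
contact_force: [-0.2, 0.6, -9.1]
opening: 0.27
```

```bash
python3 ctl.py s10 6 top side; python3 goto.py 0.519 -0.222 0.2085 -30
```

```text
top t 15.450 c -0.0073 a 0.0192 rel 0.027 r 0.1537 dy -0.0000 n 601  [ 0.519 -0.176  0.209]
side t 15.500 c -0.0086 a 0.0302 rel 0.039 r 0.1544 dy -0.0006 n 248  [ 0.518 -0.179  0.209]
est t 15.550 a 0.0251 v 0.0013 c -0.0086 rms 0.0038
WY [0.0029, 0.0009, -0.0003, -0.0009, -0.001, -0.0011] -> a 0.015 v -0.018 c -0.010
15.55 [ 0.5185 -0.1776  0.2093] jaw yaw -24.99 open 0.2671767463425614
shift units [0.024  0.05   0.0011] turn units [-0.0005 -0.0026  0.0278] q [ 0.11  0.63  0.22  1.85 -0.21  0.67  0.02] F [ 0.2 -0.3 -8.1]
```

Request:
{"fn": "apply_moves", "kwargs": {"series": [{"x": 0.005, "y": 0.01, "z": 0, "wx": 0, "wy": 0.0029, "wz": 0.006, "fingers": -1}, {"x": 0.007, "y": 0.014, "z": 0, "wx": 0, "wy": 0.0009, "wz": 0.008, "fingers": -1}, {"x": 0.006, "y": 0.012, "z": 0, "wx": 0, "wy": -0.0003, "wz": 0.007, "fingers": -1}, {"x": 0.004, "y": 0.008, "z": 0, "wx": 0, "wy": -0.0009, "wz": 0.004, "fingers": -1}, {"x": 0.002, "y": 0.004, "z": 0, "wx": 0, "wy": -0.001, "wz": 0.002, "fingers": -1}]}}

```text
clock: 16.18
tool_pos: [0.5181, -0.2218, 0.2092]
eef_rot: [0.966, -0.259, 0.006, -0.0]
contact_force: [-0.2, 0.8, -8.9]
opening: 0.267
```

```bash
python3 ctl.py s11 8 top side; python3 goto.py 0.519 -0.222 0.2085 -30
```

```text
top t 16.175 c -0.0122 a 0.0221 rel 0.034 r 0.1553 dy -0.0018 n 632  [ 0.518 -0.222  0.209]
side t 16.225 c -0.0126 a 0.0349 rel 0.047 r 0.1568 dy -0.0033 n 181  [ 0.518 -0.222  0.209]
est t 16.275 a 0.0288 v -0.0016 c -0.0126 rms 0.0051
WY [0.0026, 0.0007, -0.0005, -0.001, -0.0012, -0.0012, -0.001, -0.0008] -> a 0.012 v -0.017 c -0.005
16.275 [ 0.5183 -0.2217  0.2092] jaw yaw -30.05 open 0.2647400699651451
shift units [ 0.001  -0.0001  0.0009] turn units [-0.0013 -0.004  -0.0003] q [ 0.18  0.65  0.24  1.81 -0.23  0.69  0.02] F [-0.2 -0.4 -8.2]
```

View pics/s11_0.png

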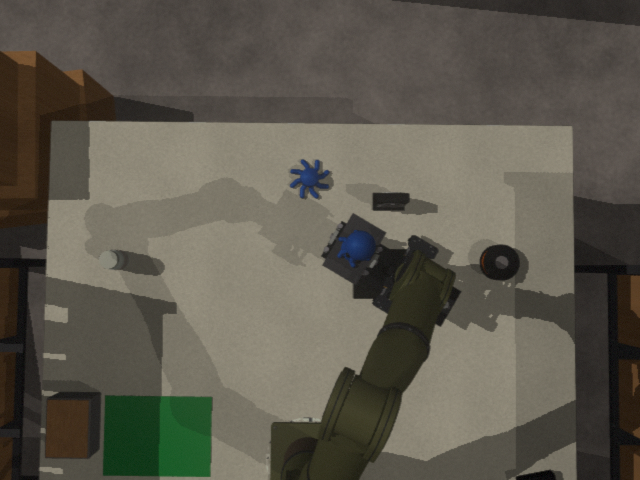

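Top view: the carrier is over the mat, with the head upright over its plate at (358, 245), clear of the fan and spool. The side camera is now partly occluded, so I use the top camera only.

Request:
{"fn": "apply_moves", "kwargs": {"series": [{"x": 0.001, "y": 0, "z": 0, "wx": 0, "wy": 0.0015, "wz": 0, "fingers": -1}, {"x": 0, "y": 0, "z": 0, "wx": 0, "wy": 0.0004, "wz": 0, "fingers": -1}, {"x": 0, "y": 0, "z": 0, "wx": 0, "wy": -0.0005, "wz": 0, "fingers": -1}, {"x": 0, "y": 0, "z": 0, "wx": 0, "wy": -0.001, "wz": 0, "fingers": -1}]}}

```text
clock: 16.77
tool_pos: [0.5191, -0.2203, 0.2091]
eef_rot: [0.966, -0.258, 0.007, -0.001]
contact_force: [-0.3, 0.9, -9.7]
opening: 0.27
```

```bash
python3 - <<'E'
import json
L=json.load(open('log.json')); L['m']=[x for x in L['m'] if x[0] not in(15.5,16.225)]; L['m']=[x for x in L['m'] if abs(x[0]-15.5)>.01 and abs(x[0]-16.225)>.01]; json.dump(L,open('log.json','w'))
E
python3 ctl.py s12 8 top top
```

```text
top t 16.775 c -0.0127 a 0.0306 rel 0.043 r 0.1545 dy -0.0011 n 633  [ 0.519 -0.22   0.209]
top t 16.825 c -0.0127 a 0.0318 rel 0.044 r 0.1541 dy -0.0007 n 635  [ 0.519 -0.22   0.209]
est t 16.875 a 0.0317 v 0.0056 c -0.0127 rms 0.0003
WY [0.0038, 0.0011, -0.0004, -0.0012, -0.0014, -0.0015, -0.0012, -0.001] -> a 0.014 v -0.020 c -0.007
```

Request:
{"fn": "apply_moves", "kwargs": {"series": [{"x": 0, "y": 0, "z": 0, "wx": 0, "wy": 0.0038, "wz": 0, "fingers": -1}, {"x": 0, "y": 0, "z": 0, "wx": 0, "wy": 0.0011, "wz": 0, "fingers": -1}, {"x": 0, "y": 0, "z": 0, "wx": 0, "wy": -0.0004, "wz": 0, "fingers": -1}, {"x": 0, "y": 0, "z": 0, "wx": 0, "wy": -0.0012, "wz": 0, "fingers": -1}, {"x": 0, "y": 0, "z": 0, "wx": 0, "wy": -0.0014, "wz": 0, "fingers": -1}]}}

```text
clock: 17.5
tool_pos: [0.5189, -0.2204, 0.2091]
eef_rot: [0.966, -0.258, 0.01, 0.0]
contact_force: [0.5, -0.1, -8.6]
opening: 0.263
```

```bash
python3 ctl.py s13 8 top top
```

```text
top t 17.500 c -0.0191 a 0.0271 rel 0.046 r 0.1544 dy -0.0014 n 634  [ 0.519 -0.22   0.209]
top t 17.550 c -0.0191 a 0.0248 rel 0.044 r 0.1545 dy -0.0014 n 629  [ 0.519 -0.22   0.209]
est t 17.600 a 0.0244 v -0.0218 c -0.0191 rms 0.0005
WY [-0.001, -0.0012, -0.001, -0.0009, -0.0007, -0.0005, -0.0003, -0.0002] -> a 0.007 v -0.010 c -0.001
```

Request:
{"fn": "apply_moves", "kwargs": {"series": [{"x": 0, "y": 0, "z": 0, "wx": 0, "wy": -0.001, "wz": 0, "fingers": -1}, {"x": 0, "y": 0, "z": 0, "wx": 0, "wy": -0.0012, "wz": 0, "fingers": -1}, {"x": 0, "y": 0, "z": 0, "wx": 0, "wy": -0.001, "wz": 0, "fingers": -1}, {"x": 0, "y": 0, "z": 0, "wx": 0, "wy": -0.0009, "wz": 0, "fingers": -1}, {"x": 0, "y": 0, "z": 0, "wx": 0, "wy": -0.0007, "wz": 0, "fingers": -1}]}}

```text
clock: 18.23
tool_pos: [0.5192, -0.2206, 0.2091]
eef_rot: [0.966, -0.258, 0.002, -0.002]
contact_force: [0.0, 0.0, -8.8]
opening: 0.266
```

```bash
python3 ctl.py s14 8 top top
```

```text
top t 18.225 c -0.0036 a 0.0136 rel 0.017 r 0.1543 dy -0.0013 n 629  [ 0.519 -0.221  0.209]
top t 18.275 c -0.0036 a 0.0155 rel 0.019 r 0.1543 dy -0.0014 n 627  [ 0.519 -0.221  0.209]
est t 18.325 a 0.0138 v -0.0100 c -0.0036 rms 0.0009
WY [0.0006, 0.0001, -0.0001, -0.0003, -0.0003, -0.0003, -0.0002, -0.0002] -> a 0.005 v -0.006 c -0.001
```

Request:
{"fn": "apply_moves", "kwargs": {"series": [{"x": 0, "y": 0, "z": 0, "wx": 0, "wy": 0.0006, "wz": 0, "fingers": -1}, {"x": 0, "y": 0, "z": 0, "wx": 0, "wy": 0.0001, "wz": 0, "fingers": -1}, {"x": 0, "y": 0, "z": 0, "wx": 0, "wy": -0.0001, "wz": 0, "fingers": -1}, {"x": 0, "y": 0, "z": 0, "wx": 0, "wy": -0.0003, "wz": 0, "fingers": -1}, {"x": 0, "y": 0, "z": 0, "wx": 0, "wy": -0.0003, "wz": 0, "fingers": -1}, {"x": 0, "y": 0, "z": 0, "wx": 0, "wy": -0.0003, "wz": 0, "fingers": -1}]}}

```text
clock: 19.08
tool_pos: [0.5192, -0.2206, 0.2091]
eef_rot: [0.966, -0.258, 0.002, -0.002]
contact_force: [-0.3, -0.2, -9.1]
opening: 0.267
```

```bash
python3 ctl.py s15 8 top top
```

```text
top t 19.075 c -0.0027 a 0.0159 rel 0.019 r 0.1544 dy -0.0012 n 635  [ 0.519 -0.221  0.209]
top t 19.125 c -0.0027 a 0.0172 rel 0.020 r 0.1542 dy -0.0010 n 631  [ 0.519 -0.221  0.209]
est t 19.175 a 0.0169 v 0.0055 c -0.0027 rms 0.0007
WY [0.0028, 0.0011, 0.0, -0.0005, -0.0007, -0.0008, -0.0007, -0.0006] -> a 0.008 v -0.012 c -0.005
```

Request:
{"fn": "apply_moves", "kwargs": {"series": [{"x": 0, "y": 0, "z": 0, "wx": 0, "wy": 0.0028, "wz": 0, "fingers": -1}, {"x": 0, "y": 0, "z": 0, "wx": 0, "wy": 0.0011, "wz": 0, "fingers": -1}, {"x": 0, "y": 0, "z": 0, "wx": 0, "wy": 0, "wz": 0, "fingers": -1}, {"x": 0, "y": 0, "z": 0, "wx": 0, "wy": -0.0005, "wz": 0, "fingers": -1}, {"x": 0, "y": 0, "z": 0, "wx": 0, "wy": -0.0007, "wz": 0, "fingers": -1}, {"x": 0, "y": 0, "z": 0, "wx": 0, "wy": -0.0008, "wz": 0, "fingers": -1}]}}

```text
clock: 19.92
tool_pos: [0.5191, -0.2205, 0.2091]
eef_rot: [0.966, -0.258, 0.005, -0.001]
contact_force: [-0.2, -0.7, -9.8]
opening: 0.265
```

```bash
python3 ctl.py s16 8 top top
```

```text
top t 19.925 c -0.0090 a 0.0194 rel 0.028 r 0.1545 dy -0.0012 n 629  [ 0.519 -0.22   0.209]
top t 19.975 c -0.0090 a 0.0192 rel 0.028 r 0.1546 dy -0.0011 n 624  [ 0.519 -0.221  0.209]
est t 20.025 a 0.0191 v -0.0037 c -0.0090 rms 0.0002
WY [0.0014, 0.0002, -0.0004, -0.0006, -0.0007, -0.0007, -0.0006, -0.0005] -> a 0.007 v -0.011 c -0.003
```

Request:
{"fn": "apply_moves", "kwargs": {"series": [{"x": 0, "y": 0, "z": 0, "wx": 0, "wy": 0.0014, "wz": 0, "fingers": -1}, {"x": 0, "y": 0, "z": 0, "wx": 0, "wy": 0.0002, "wz": 0, "fingers": -1}, {"x": 0, "y": 0, "z": 0, "wx": 0, "wy": -0.0004, "wz": 0, "fingers": -1}, {"x": 0, "y": 0, "z": 0, "wx": 0, "wy": -0.0006, "wz": 0, "fingers": -1}, {"x": 0, "y": 0, "z": 0, "wx": 0, "wy": -0.0007, "wz": 0, "fingers": -1}, {"x": 0, "y": 0, "z": 0, "wx": 0, "wy": -0.0007, "wz": 0, "fingers": -1}]}}

```text
clock: 20.78
tool_pos: [0.5191, -0.2205, 0.2091]
eef_rot: [0.966, -0.258, 0.004, -0.002]
contact_force: [-0.8, 0.2, -9.4]
opening: 0.269
```

```bash
python3 ctl.py s17 8 top top
```

```text
top t 20.775 c -0.0065 a 0.0164 rel 0.023 r 0.1545 dy -0.0013 n 633  [ 0.519 -0.221  0.209]
top t 20.825 c -0.0064 a 0.0161 rel 0.023 r 0.1544 dy -0.0009 n 627  [ 0.519 -0.221  0.209]
est t 20.875 a 0.0158 v -0.0057 c -0.0064 rms 0.0001
WY [0.001, 0.0002, -0.0003, -0.0005, -0.0005, -0.0005, -0.0004, -0.0004] -> a 0.006 v -0.008 c -0.002
```

Request:
{"fn": "apply_moves", "kwargs": {"series": [{"x": 0, "y": 0, "z": 0, "wx": 0, "wy": 0.001, "wz": 0, "fingers": -1}, {"x": 0, "y": 0, "z": 0, "wx": 0, "wy": 0.0002, "wz": 0, "fingers": -1}, {"x": 0, "y": 0, "z": 0, "wx": 0, "wy": -0.0003, "wz": 0, "fingers": -1}, {"x": 0, "y": 0, "z": 0, "wx": 0, "wy": -0.0005, "wz": 0, "fingers": -1}, {"x": 0, "y": 0, "z": 0, "wx": 0, "wy": -0.0005, "wz": 0, "fingers": -1}, {"x": 0, "y": 0, "z": 0, "wx": 0, "wy": -0.0005, "wz": 0, "fingers": -1}]}}

```text
clock: 21.62
tool_pos: [0.5191, -0.2205, 0.2091]
eef_rot: [0.966, -0.258, 0.003, -0.002]
contact_force: [-0.5, 0.1, -9.6]
opening: 0.267
```

```bash
python3 ctl.py s18 8 top top
```

```text
top t 21.625 c -0.0046 a 0.0163 rel 0.021 r 0.1544 dy -0.0013 n 625  [ 0.519 -0.221  0.209]
top t 21.675 c -0.0045 a 0.0176 rel 0.022 r 0.1544 dy -0.0013 n 632  [ 0.519 -0.221  0.209]
est t 21.725 a 0.0170 v 0.0011 c -0.0045 rms 0.0004
WY [0.0021, 0.0008, -0.0001, -0.0006, -0.0007, -0.0007, -0.0006, -0.0005] -> a 0.008 v -0.010 c -0.004
```

Request:
{"fn": "apply_moves", "kwargs": {"series": [{"x": 0, "y": 0, "z": 0, "wx": 0, "wy": 0.0021, "wz": 0, "fingers": -1}, {"x": 0, "y": 0, "z": 0, "wx": 0, "wy": 0.0008, "wz": 0, "fingers": -1}, {"x": 0, "y": 0, "z": 0, "wx": 0, "wy": -0.0001, "wz": 0, "fingers": -1}, {"x": 0, "y": 0, "z": 0, "wx": 0, "wy": -0.0006, "wz": 0, "fingers": -1}, {"x": 0, "y": 0, "z": 0, "wx": 0, "wy": -0.0007, "wz": 0, "fingers": -1}, {"x": 0, "y": 0, "z": 0, "wx": 0, "wy": -0.0007, "wz": 0, "fingers": -1}]}}

```text
clock: 22.48
tool_pos: [0.519, -0.2205, 0.2091]
eef_rot: [0.966, -0.258, 0.004, -0.001]
contact_force: [-0.4, 0.1, -8.5]
opening: 0.27
```

```bash
python3 ctl.py s19 8 top top
```

```text
top t 22.475 c -0.0073 a 0.0179 rel 0.025 r 0.1546 dy -0.0011 n 628  [ 0.519 -0.221  0.209]
top t 22.525 c -0.0072 a 0.0188 rel 0.026 r 0.1545 dy -0.0011 n 629  [ 0.519 -0.221  0.209]
est t 22.575 a 0.0182 v -0.0024 c -0.0072 rms 0.0004
WY [0.0016, 0.0004, -0.0003, -0.0006, -0.0007, -0.0006, -0.0006, -0.0005] -> a 0.008 v -0.010 c -0.003
```

Request:
{"fn": "apply_moves", "kwargs": {"series": [{"x": 0, "y": 0, "z": 0, "wx": 0, "wy": 0.0016, "wz": 0, "fingers": -1}, {"x": 0, "y": 0, "z": 0, "wx": 0, "wy": 0.0004, "wz": 0, "fingers": -1}, {"x": 0, "y": 0, "z": 0, "wx": 0, "wy": -0.0003, "wz": 0, "fingers": -1}, {"x": 0, "y": 0, "z": 0, "wx": 0, "wy": -0.0006, "wz": 0, "fingers": -1}, {"x": 0, "y": 0, "z": 0, "wx": 0, "wy": -0.0007, "wz": 0, "fingers": -1}, {"x": 0, "y": 0, "z": 0, "wx": 0, "wy": -0.0003, "wz": 0, "fingers": -1}]}}

```text
clock: 23.32
tool_pos: [0.5191, -0.2205, 0.2091]
eef_rot: [0.966, -0.258, 0.004, -0.001]
contact_force: [-0.1, -0.6, -8.7]
opening: 0.268
```

```bash
python3 ctl.py s20 8 top top
```

```text
top t 23.325 c -0.0077 a 0.0173 rel 0.025 r 0.1544 dy -0.0015 n 628  [ 0.519 -0.22   0.209]
top t 23.375 c -0.0077 a 0.0180 rel 0.026 r 0.1546 dy -0.0011 n 632  [ 0.519 -0.221  0.209]
est t 23.425 a 0.0174 v -0.0043 c -0.0077 rms 0.0003
WY [0.0012, 0.0002, -0.0003, -0.0006, -0.0006, -0.0006, -0.0005, -0.0004] -> a 0.007 v -0.009 c -0.003
```

View pics/s20_1.png

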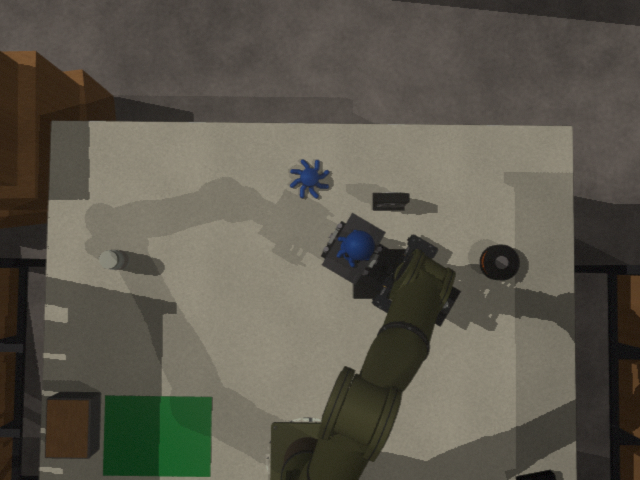

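The figure is balanced and steady over the mat, with the head at (358, 245). The bystanders are unmoved at (310, 178), (500, 262) and (112, 260). It has been there for over 7 s, so I hand in.

```bash
python3 -c "
from plant import *
print(finish_job())"
```

```text
the job is handed in; nothing more can be done
None
```

The job is handed in with the figure balanced over the mat and the carrier still held in the air; `finish_job` gave no verdict.

- **Lift and balance:** I gripped the bar at 45 N and lifted about 9 cm. The figure came off its stop during a small test tilt, earlier than planned, and I caught it upright. It then balanced in place for nearly 3 s.
- **Carry and hold:** I carried it to the mat with camera-corrected tilt and held it over the middle for about 7 s before handing in, at 23.4 s on the clock.
- **Last checks:**
  - Lean was about 0.017 rad, almost still.
  - Carrier tilt was -0.008 rad and the bed 0.025 rad from square.
  - The carrier was within about 2 mm of the mat's middle, its underside about 88 mm above the table.
  - In the last picture the octopus, spool and jar looked unmoved.
- **Disagreement:** over the mat the arm partly hid the figure from the side camera, which read about 0.01 rad more lean than the top camera. I used only the top camera there.

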